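# Clip the carrying grip onto the cup tray and lift it level

## Robot

A 6-joint arm with a two-finger parallel gripper is mounted at the origin on the work surface. World frame = base frame: x ahead of the robot, y to its left, z up, the work surface at z = 0. Lengths are in m, angles in degrees, forces in N, time in s.
With the tool pointing down it reaches from about 0.25 to 0.775 m from the base axis. Payload 4 kg.
Tool frame: the origin (TCP) lies at the very end of the fingers, on their centre line; the grasp point (between the pads) lies 19 mm behind it; z points along the fingers, y is the direction in which the jaws open and shut (so a half turn about z gives the same grasp; the last joint's range is limited). The gripper opens to 85 mm and grips with 20 to 120 N. Pads are 22 mm wide; open, the fingers measure 114 mm over their backs; the gripper's body (76 mm by 85 mm) begins 54 mm behind the grasp point. The pads swing forward as they close: fully open they stand 13 mm farther back than shut.
Start: joints at [64.395, 4.996, 78.535, -0, 96.463, -5.907], TCP at [0.185, 0.518, 0.231] pointing down, gripper open.
Joint ranges: [-177.83, 177.83], [-43.37, 116.18], [15.69, 146.23], [-61.86, 241.86], [9.47, 152.12], [-147.06, 147.06]. Speed limits (degrees/s): [159.86, 159.86, 180, 180, 180, 180].

## Interface

Orientations are given as [roll, pitch, yaw] about the fixed x, y, z axes, in that order (R = Rz(yaw) Ry(pitch) Rx(roll)).
In Python, from station import get_obs, camera, get_calibration, sign_off, silhouettes, spot_point gives the robot as it stands.
- The arm moves only by the shell command python3 -m inch 'ROWS' [FORCE]. ROWS is JSON, a list of rows, each an object of numbers: "hand": the closure, from 0 (fully open) to 1 (shut); "x", "y", "z": the shift along the tool's x, y, z in m; "wx", "wy", "wz": the turn, a rotation vector about the tool's x, y, z in rad. In form: [{"hand": .., "x": .., "y": .., "z": .., "wx": .., "wy": .., "wz": ..}, ...]. A call has 1 to 20 rows; each row is the pose to reach, as a shift and turn from the pose commanded when the call began, along the tool's axes at that moment; what a row does not reach only later rows make up. A row lasts 1/12 s, in which the tool goes at most 41.7 mm and 7.16 degrees, less where a joint would pass 70% of its speed; a pose out of reach is approached as far as the arm can. A call with a gripper value outside its range is refused whole. The fingers move at their own pace and stop on an object; FORCE is the grip in N (left out, the last holds). Time passes only in rows, so rows that repeat a pose let the fingers close. It gives the time, the measured TCP pose, the force and the opening at its end, in the units of the state.
- get_obs(): the state, without advancing time (a new reading comes with each control period).
- camera(name): name is "scene" or "top" or "wrist"; returns (picture, depth): 400x640x3 uint8, red, green, blue; 400x640 float32, m along the optical axis (not along the pixel's ray), 0 where there is no reading.
- get_calibration(name): a dict with "fx", "fy", "cx", "cy" (pixels), "origin" and "attitude" of the camera in the world; the wrist camera has in their place "hand_eye" (4x4, takes a point from camera to tool coordinates, whose origin is the TCP and whose axes are the flange's). Camera axes: x right, y up, looking along -z (the intrinsics and any distortion apply to the point x, -y, -z); pixel columns grow to the right and rows downward; lengths in m; the calibration is good to about 2 mm. A picture is of the moment at which its call begins: read the wrist's pose just before it. get_calibration takes no time and is no camera call.
- sign_off(): hands the job in, once; it reports no verdict.
Trained networks look in the newest picture that a camera, given by its name, has taken for a name from the list of things; names that differ only in an ending like _2 or _b are one class to them, and where a whole thing is asked for, a point or a joint stands for the part that bears it (a point fixed in the world has none). Each returns a list of dicts, best first, with "score" (0 to 1); they miss things now and then, are a little off and sometimes report something else, mostly with a low value. They report only what shows in the picture. A call takes as long as a camera call.
- silhouettes(camera, query): "pixels" (400x640 bool, what is visible of it) and "bbox" ([left, top, width, height] in pixels, round what is visible of it).
- spot_point(camera, query): "pixel" ([column, row] in pixels: a listed point, or the origin of a listed thing).
The state is a dict: "time": time; "qpos": joint angles; "qvel": joint speeds; "joint_torque": joint torques, N m; "position": TCP position; "tool_rot": TCP orientation; "wrist_force": force on the tool from outside, world axes, zero at the start; "wrist_torque": the same for the moment, N m; "grip_width": finger opening in m.
Only numpy, scipy, OpenCV 4.12 (cv2) and the standard library are available. Lean on these libraries where they do the work, as an engineer would, in place of code of your own. Each camera call takes 0.05 s, during which the arm holds its last target. There are 200 camera calls.

## Task

Take the loose carrying grip and slide it along the tray's rail, starting at the rail's rounded end, until it is fully home and the sprung detent snaps up into the hole in the grip. Then lift the tray by that grip off its board, with both cups standing on it, at least 8 cm up, keeping it level all the way and leaving the other things on the table where they are. Finish while still holding it there by the grip, steady and level: do not put it down or let go.

Things in the scene. Friction and masses are not known exactly. Their poses are not given: they have to be found in the camera images.
- grip: Loose carrying grip, 0.16 kg: wooden block (50 x, 24 y, z 18 to 64 mm) on a steel C-channel standing slot down on the table. Origin: under the block's middle, at the channel's underside (table, z = 0). Channel: x -30 to +45 mm, 43 wide, 18 high, inside 35 wide and 10 high (z 4 to 14); two 4 mm thick lips leave a 15 mm slot below. +x is the end that goes onto the rail first.
- grip_hold (a point): Where to pinch the grip: middle of the wooden block, 42 mm above the grip's origin; pinch from above across its 24 mm width (y of the grip); axes as grip.
- grip_hole (a point): Centre of the 16 x 16 mm detent hole in the channel's 4 mm roof, 32 mm ahead (+x) of the grip's origin, z 14 mm. Ahead of it a thin ramp rises 30 degrees from the roof's front edge up to x = +62, z = 27 mm: it rides over the detent. Axes as grip.
- tray: Loose aluminium tray, 200 (x) by 300 (y) mm, rim 10 high, floor 4 thick, 0.36 kg, on the board. Origin: centre of its underside. A steel T-rail runs along x over its middle: flange 32 mm wide, 5 thick, z 24 to 29 mm, on a 10 mm web; stop ears at x = +46.5 mm. The grip slides on along the tray's +x, x axes aligned. With the cups it balances about its middle.
- rail_nose (a point): Tip of the rail's rounded end (16 mm radius), at x = -51, z = 26.5 mm in the tray's frame; axes as tray. The grip enters here.
- rail_home (a point): Point on the rail over the tray's origin, z = 26.5 mm (middle of the flange's thickness). Home: the grip's origin is straight below it, at 15 (roof on flange) to 20 mm (lips under flange) above the tray's origin, 17.5 at mid-play; 1.5 mm play each way sideways. Axes as tray.
- detent (a joint): Brass sprung ball, 12 mm wide, standing 8 mm out of the top of the rail's flange at tray x = +32 mm. Value in m: 0 = fully up, 0.009 = pressed right down. It starts up; the grip's ramp presses it down (starting when the grip is about 30 mm from home) and it snaps up in the hole when the grip is home. Pushing over it takes a few newtons.
- board: Fixed wooden board under the tray, 250 (x) by 340 (y) mm, 20 mm thick, so the tray's underside starts at z = 20 mm. Cleats 10 mm high at its +x edge and the far part of its sides locate the tray with 2 to 6 mm of play each way; a push along +x may shift it that far until the end cleat takes the push; the tray lifts straight out. Origin: centre of its underside; x and y as the tray's.
- cup0: White cup, 72 mm across the rim, 60 high, 0.12 kg, standing on the tray's floor about 100 mm to the +y side of the rail. Origin: centre of its underside.
- cup1: White cup like the other, about 100 mm to the -y side of the rail. Origin: centre of its underside.
- scraper: Bystander, leave alone: steel dough scraper with dark wooden back, 80 x 100 mm, 16 high, lying flat. Origin: about the middle of its underside.
- jar: Bystander, leave alone: amber glass jar, 60 mm across, 85 high. Origin: centre of its underside.
- block: Bystander, leave alone: plain 60 mm wooden block. Origin: centre of its underside.
- brush: Bystander, leave alone: flat brush about 200 mm long and 20 high, lying along y beyond the board.
- bowl: Bystander, leave alone: blue bowl, 120 mm across, 50 high. Origin: centre of its underside.
- can: Bystander, leave alone: metal can, 66 mm across, 100 high. Origin: centre of its underside.

How it is judged (in metres and radians):
On the way, in this order (a step that is already met when the one before it is completed fails the run):
1. the grip is home on the rail, the detent up in its hole, the tray still on the board (x of grip in the frame of tray between -0.004 and 0.004 m and y of grip in the frame of tray between -0.004 and 0.004 m and z of grip in the frame of tray between 0.012 and 0.023 m and angle between the x axis of grip and the x axis of tray, either way round below 0.12 rad and value of joint detent below 0.003 m and z of tray in the frame of board below 0.027 m), for 0.1 s.
2. the tray is lifted clear of the board on the grip, level, with both cups on it (x of grip in the frame of tray between -0.004 and 0.004 m and y of grip in the frame of tray between -0.004 and 0.004 m and z of grip in the frame of tray between 0.012 and 0.023 m and angle between the x axis of grip and the x axis of tray, either way round below 0.12 rad and value of joint detent below 0.003 m and z of cup0 in the frame of tray between -0.002 and 0.012 m and angle between each of cup0, cup1's own z axis and vertical below 0.2 rad and z of cup1 in the frame of tray between -0.002 and 0.012 m and z of tray in the frame of board above 0.06 m and angle between tray's own z axis and vertical below 0.12 rad), for 0.2 s.
At the end, for the whole second after the job is handed in: Grip home within 4 mm and 0.12 rad, detent up (under 3 mm pressed); tray at least 75 mm above its place, tilted under 0.1 rad, slower than 20 mm/s, 0.15 rad/s, carried only by the grip in the fingers; both cups upright on it; no bystander moved 30 mm (x of grip in the frame of tray between -0.004 and 0.004 m and y of grip in the frame of tray between -0.004 and 0.004 m and z of grip in the frame of tray between 0.012 and 0.023 m and angle between the x axis of grip and the x axis of tray, either way round below 0.12 rad and value of joint detent below 0.003 m and z of cup0 in the frame of tray between -0.002 and 0.012 m and angle between each of cup0, cup1's own z axis and vertical below 0.2 rad and z of cup1 in the frame of tray between -0.002 and 0.012 m and z of tray in the frame of board above 0.095 m and angle between tray's own z axis and vertical below 0.1 rad and linear speed of tray below 0.02 m/s and angular speed of tray below 0.15 rad/s and contact force between the fingers and grip above 2 N and contact force between tray and board below 0.05 N and contact force between tray and table below 0.05 N and contact force between tray and the arm below 0.2 N and contact force between tray and the fingers below 0.2 N and distance of each of scraper, jar, block, brush, bowl, can from where it was at the start of the episode below 0.03 m); the arm keeps its last pose, push and grip.
It fails at once if the tray is tilted by more than 0.25 rad (angle between tray's own z axis and vertical above 0.25 rad).
It fails at once if a cup is tipped by more than 0.5 rad (angle between any of cup0, cup1's own z axis and vertical above 0.5 rad).
It fails at once if a bystander is pushed more than 30 mm away (distance of any of scraper, jar, block, brush, bowl, can from where it was at the start of the episode above 0.03 m).
It also fails if it takes over 51 s, if anything falls off the work surface, if the arm or the gripper's body presses on something with over 40 N, if the wrist force passes 120 N, or if a joint passes its speed limit or range.

## Working session

There is one attempt and no reset: what is moved stays moved. The work goes in short steps, Python scripts to look and compute and a shell command to move; the robot and the scene stay as the last step left them, time stands still between calls to the robot, and variables do not carry over. Pictures are saved under pics/ and viewed, about 8 in all and at most 12, crops included, and the job is handed in when it is done.

```bash
mkdir -p pics; ls
cat > h.py <<'E'
import numpy as np, cv2
from scipy.spatial.transform import Rotation as R
from station import *
def Rt(o): return R.from_euler('xyz',o,degrees=True).as_matrix()
def pose(cam,obs=None):
    c=get_calibration(cam)
    if cam=='wrist':
        o=obs or get_obs(); T=np.eye(4);T[:3,:3]=Rt(o['tool_rot']);T[:3,3]=o['position']
        return c,T@np.array(c['hand_eye'])
    T=np.eye(4);a=np.array(c['attitude'])
    T[:3,:3]=a if a.shape==(3,3) else Rt(a); T[:3,3]=c['origin']; return c,T
def ray(c,T,px):
    px=np.atleast_2d(np.float64(px)); d=np.c_[(px[:,0]-c['cx'])/c['fx'],-(px[:,1]-c['cy'])/c['fy'],-np.ones(len(px))]
    return d@T[:3,:3].T
def at_z(c,T,px,z):
    d=ray(c,T,px); return T[:3,3]+d*((z-T[2,3])/d[:,2])[:,None]
def cloud(c,T,D):
    v,u=np.mgrid[:400,:640]; P=T[:3,3]+ray(c,T,np.c_[u.ravel(),v.ravel()])*D.ravel()[:,None]
    return P.reshape(400,640,3)
E
python3 - <<'E'
from h import *
print(get_obs()); 
for n in ['top','scene','wrist']: print(n,get_calibration(n))
ims=[]
c,T=pose('top'); im,D=camera('top'); np.savez('top.npz',im=im,D=D)
cv2.imwrite('pics/top.png',im[:,:,::-1])
for q,z in [('grip_hold',.042),('grip_hole',.014),('grip',0),('rail_nose',.0465),('rail_home',.0465),('detent',.055),('cup0',.024),('cup1',.024),('tray',.02),('scraper',0),('jar',0),('block',0),('bowl',0),('can',0),('brush',0)]:
    for r in spot_point('top',q)[:2]: print(q,round(r['score'],2),np.round(r['pixel'],1),at_z(c,T,r['pixel'],z).round(4)[0])
E
```

```text
pics
{'time': 0.0, 'qpos': array([ 6.43958420e+01,  5.03992124e+00,  7.86280951e+01,  1.64841215e-03,
        9.64647922e+01, -5.90568563e+00]), 'qvel': array([ 0.01403486,  0.09672727, -0.11023159,  0.05751089, -0.1309395 ,
       -0.08536363]), 'joint_torque': array([ 8.90471292e-04, -3.51840878e+01, -3.13291061e+01,  1.14454901e-04,
        1.05201799e-02,  2.41865007e-05]), 'position': array([0.1851414 , 0.51734213, 0.23010175]), 'tool_rot': array([-1.79868065e+02, -1.52944869e-02,  1.60301694e+02]), 'wrist_force': array([-0.4086028 , -0.28674124,  0.53986204]), 'wrist_torque': array([ 0.04139753,  0.02403744, -0.00067719]), 'grip_width': 0.08541116331122114}
top {'fx': 443.1468450281662, 'fy': 443.1468450281662, 'cx': 311.8755738518781, 'cy': 198.80534255224325, 'origin': array([0.55457864, 0.00643489, 1.41926746]), 'attitude': array([  3.3294837 ,   0.44569051, -90.99236301])}
scene {'fx': 363.267697998318, 'fy': 363.267697998318, 'cx': 315.56693773822366, 'cy': 203.5069586146919, 'origin': array([ 1.35812373, -0.72481884,  0.88690083]), 'attitude': array([51.67107697, -0.87357
[... 342 characters left out ...]
8196e-01, -9.50194263e-01,
        -1.42930684e-01],
       [ 0.00000000e+00,  0.00000000e+00,  0.00000000e+00,
         1.00000000e+00]])}
grip_hole 0.8 [420.5 239.3] [ 0.5025 -0.3244  0.014 ]
grip 0.82 [419.8 243.6] [ 0.4884 -0.325   0.    ]
grip 0.32 [273.  223.4] [0.5607 0.1418 0.    ]
rail_nose 0.8 [313.3 238.2] [0.5127 0.0134 0.0465]
rail_nose 0.64 [274.6 221.3] [0.5669 0.1323 0.0465]
rail_home 0.79 [311.2 223.5] [0.5582 0.0191 0.0465]
rail_home 0.16 [342.5 210.7] [ 0.596  -0.0785  0.0465]Traceback (most recent call last):
  File "<stdin>", line 8, in <module>
ValueError: it knows: block, board, bowl, brush, can, cup, grip, grip_hold, grip_hole, jar, rail_home, rail_nose, scraper, tray
```

View pics/top.png

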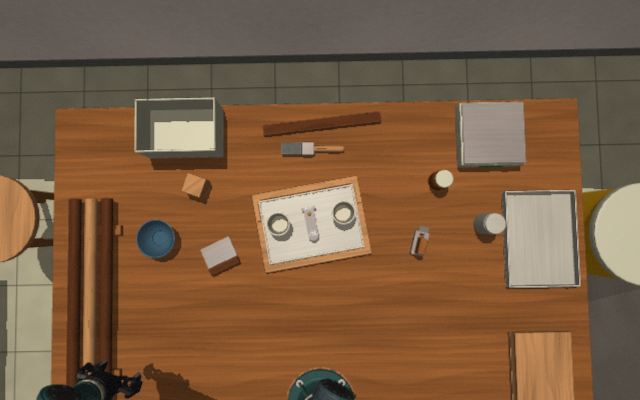

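The top view shows the tray around (312,224), yawed a few degrees with its nose toward the robot. The loose grip is at (420,241), with the jar (442,180) and can (490,224) nearby. I'll work out the yaws next.

Run:
```python
from h import *
c,T=pose('top'); im,D=camera('top'); P=cloud(c,T,D)
for q,z in [('grip',.03),('tray',.03),('board',.02)]:
    for r in silhouettes('top',q)[:1]:
        m=r['pixels']; ct=max(cv2.findContours(m.astype('uint8'),0,2)[0],key=cv2.contourArea)[:,0,:]
        w=at_z(c,T,ct,z)[:,:2].astype('float32'); b=cv2.minAreaRect(w*1000); print(q,round(r['score'],2),m.sum(),b)
for q,z in [('cup',.024),('grip_hold',.042)]:
    for r in spot_point('top',q)[:2]: print(q,round(r['score'],2),np.round(r['pixel'],1),at_z(c,T,r['pixel'],z).round(4)[0])
p=P[225:262,405:435]; print((p[::3,::2,2]*1000).round().astype(int))
cv2.imwrite('pics/crops.png',np.hstack([cv2.resize(im[200:280,380:460],(400,400),interpolation=2),cv2.resize(im[184:264,270:350],(400,400),interpolation=2)])[:,:,::-1])
```

```text
grip 0.79 380 ((501.1220703125, -317.2572021484375), (46.01274490356445, 89.94551086425781), 74.93101501464844)
tray 0.78 5316 ((557.42236328125, 21.4617919921875), (202.35203552246094, 301.6106872558594), 9.306946754455566)
board 0.69 2684 ((559.0661010742188, 21.508865356445312), (255.8307647705078, 344.6428527832031), 9.364818572998047)
cup 0.8 [278.3 222.7] [0.5625 0.1228 0.024 ]
cup 0.67 [339.3 212.4] [ 0.5915 -0.0697  0.024 ]
grip_hold 0.74 [418.  245.4] [ 0.4849 -0.3095  0.042 ]
[[   0   -5   -1  -10    5   -4    2   27   -2   -2    2   -1   -1   -2
    -4]
 [   1   -5   -3    4   -5    1   -5   24 1419   23   24   23   -5   -1
    -1]
 [   1    2   -7   -6   -5   19   21   13   17   18   17   16   -5   -3
     3]
 [   3    5    0   -1    0   19   13    0    0    4   14   15    3   -1
     3]
 [  -2    2    0    1    7   14   22   42   -3   17   13   10   -1    6
     1]
 [   3   -4   -4    4   19   20   33   58   65   63   62   67    1   -1
    -6]
 [   0   -1   -2    3   14   24   39   62   65   64   64   -3    0   -2
    -4]
 [  -1    0    0   15   20   24   49   67   58   66   61   -2    0    1
    -2]
 [  -4 1419    0   23   19   34   58   62   61   65   65   -1    2   -1
     2]
 [   6    0    4   13   17   37   64   65   63   57    0    3    0   -1
     3]
 [  -3   -6    1   -5   -4    3   -4   19   23   15   -4    2    0   -4
     0]
 [  -3   -5    2    1    0    0   -1    2   -3   -4   -5   -3    3    3
    -2]
 [   2    0    1    0    5    0    1    3  -10    0    4    4    2   -1
     2]]
```

View pics/crops.png

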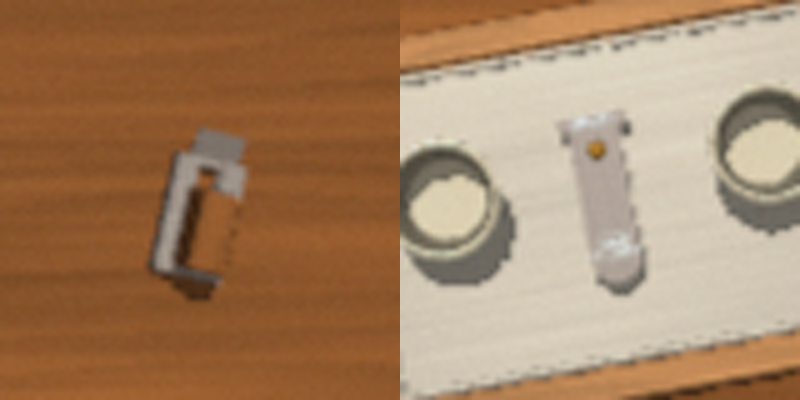

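Left crop: the grip has its ramp pointing up and slightly right, so yaw is about -15°. Right crop: the rail has its ears at the top, the detent at (597,148) and the round nose at (620,275), so tray yaw is about +9.3°. The camera should be on the far side, so tool yaw equals grip yaw. I'll move in two legs.

```bash
cat >> h.py <<'E'
def delta(p,yaw,o=None):
    """rows' shift/turn from the measured pose to TCP p, pointing straight down at yaw (deg)"""
    o=o or get_obs(); A=Rt(o['tool_rot']); B=Rt([180,0,yaw])
    return np.r_[A.T@(np.array(p)-o['position']), R.from_matrix(A.T@B).as_rotvec()].round(4)
E
python3 -c "
from h import *
print(delta([.42,.08,.23],70))"
```

```text
[-3.6850e-01 -3.3310e-01  1.3000e-03  1.0000e-04 -1.0000e-04  1.5761e+00]
```

```bash
python3 -m inch '[{"hand":0,"x":-0.3685,"y":-0.3331,"z":0,"wz":1.576},{"hand":0,"x":-0.3685,"y":-0.3331,"z":0,"wz":1.576},{"hand":0,"x":-0.3685,"y":-0.3331,"z":0,"wz":1.576},{"hand":0,"x":-0.3685,"y":-0.3331,"z":0,"wz":1.576},{"hand":0,"x":-0.3685,"y":-0.3331,"z":0,"wz":1.576},{"hand":0,"x":-0.3685,"y":-0.3331,"z":0,"wz":1.576},{"hand":0,"x":-0.3685,"y":-0.3331,"z":0,"wz":1.576},{"hand":0,"x":-0.3685,"y":-0.3331,"z":0,"wz":1.576},{"hand":0,"x":-0.3685,"y":-0.3331,"z":0,"wz":1.576},{"hand":0,"x":-0.3685,"y":-0.3331,"z":0,"wz":1.576},{"hand":0,"x":-0.3685,"y":-0.3331,"z":0,"wz":1.576},{"hand":0,"x":-0.3685,"y":-0.3331,"z":0,"wz":1.576},{"hand":0,"x":-0.3685,"y":-0.3331,"z":0,"wz":1.576},{"hand":0,"x":-0.3685,"y":-0.3331,"z":0,"wz":1.576},{"hand":0,"x":-0.3685,"y":-0.3331,"z":0,"wz":1.576}]'
python3 -c "
from h import *
print(delta([.485,-.31,.17],-15))"
```

```text
[-5.6110e-01 -6.7840e-01  6.1300e-02  0.0000e+00 -2.0000e-04  3.0596e+00]schema error: expected keys hand, x, y, z, wx, wy, wz
```

```bash
python3 -m inch '[{"hand":0,"x":-0.3685,"y":-0.3331,"z":0,"wx":0,"wy":0,"wz":1.576},{"hand":0,"x":-0.3685,"y":-0.3331,"z":0,"wx":0,"wy":0,"wz":1.576},{"hand":0,"x":-0.3685,"y":-0.3331,"z":0,"wx":0,"wy":0,"wz":1.576},{"hand":0,"x":-0.3685,"y":-0.3331,"z":0,"wx":0,"wy":0,"wz":1.576},{"hand":0,"x":-0.3685,"y":-0.3331,"z":0,"wx":0,"wy":0,"wz":1.576},{"hand":0,"x":-0.3685,"y":-0.3331,"z":0,"wx":0,"wy":0,"wz":1.576},{"hand":0,"x":-0.3685,"y":-0.3331,"z":0,"wx":0,"wy":0,"wz":1.576},{"hand":0,"x":-0.3685,"y":-0.3331,"z":0,"wx":0,"wy":0,"wz":1.576},{"hand":0,"x":-0.3685,"y":-0.3331,"z":0,"wx":0,"wy":0,"wz":1.576},{"hand":0,"x":-0.3685,"y":-0.3331,"z":0,"wx":0,"wy":0,"wz":1.576},{"hand":0,"x":-0.3685,"y":-0.3331,"z":0,"wx":0,"wy":0,"wz":1.576},{"hand":0,"x":-0.3685,"y":-0.3331,"z":0,"wx":0,"wy":0,"wz":1.576},{"hand":0,"x":-0.3685,"y":-0.3331,"z":0,"wx":0,"wy":0,"wz":1.576},{"hand":0,"x":-0.3685,"y":-0.3331,"z":0,"wx":0,"wy":0,"wz":1.576}]'
python3 -c "
from h import *
print(delta([.485,-.31,.17],-15))"
```

```text
time: 1.77
position: [0.4207, 0.078, 0.2312]
tool_rot: [-180.0, -0.0, 69.7]
wrist_force: [-0.5, 1.2, -0.2]
grip_width: 0.0853
[-3.4140e-01  1.9520e-01  6.1100e-02 -4.0000e-04  3.0000e-04  1.4775e+00]
```

```bash
python3 -m inch '[{"hand":0,"x":-0.3414,"y":0.1952,"z":0.06,"wx":0,"wy":0,"wz":1.478},{"hand":0,"x":-0.3414,"y":0.1952,"z":0.06,"wx":0,"wy":0,"wz":1.478},{"hand":0,"x":-0.3414,"y":0.1952,"z":0.06,"wx":0,"wy":0,"wz":1.478},{"hand":0,"x":-0.3414,"y":0.1952,"z":0.06,"wx":0,"wy":0,"wz":1.478},{"hand":0,"x":-0.3414,"y":0.1952,"z":0.06,"wx":0,"wy":0,"wz":1.478},{"hand":0,"x":-0.3414,"y":0.1952,"z":0.06,"wx":0,"wy":0,"wz":1.478},{"hand":0,"x":-0.3414,"y":0.1952,"z":0.06,"wx":0,"wy":0,"wz":1.478},{"hand":0,"x":-0.3414,"y":0.1952,"z":0.06,"wx":0,"wy":0,"wz":1.478},{"hand":0,"x":-0.3414,"y":0.1952,"z":0.06,"wx":0,"wy":0,"wz":1.478},{"hand":0,"x":-0.3414,"y":0.1952,"z":0.06,"wx":0,"wy":0,"wz":1.478},{"hand":0,"x":-0.3414,"y":0.1952,"z":0.06,"wx":0,"wy":0,"wz":1.478},{"hand":0,"x":-0.3414,"y":0.1952,"z":0.06,"wx":0,"wy":0,"wz":1.478},{"hand":0,"x":-0.3414,"y":0.1952,"z":0.06,"wx":0,"wy":0,"wz":1.478},{"hand":0,"x":-0.3414,"y":0.1952,"z":0.06,"wx":0,"wy":0,"wz":1.478}]'
python3 - <<'E'
from h import *
o=get_obs();c,T=pose('wrist',o); im,D=camera('wrist'); P=cloud(c,T,D)
cv2.imwrite('pics/w1.png',im[:,:,::-1])
for q,z in [('grip_hold',.042),('grip_hole',.014),('grip',0)]:
    for r in spot_point('wrist',q)[:1]: print(q,round(r['score'],2),np.round(r['pixel'],1),at_z(c,T,r['pixel'],z).round(4)[0])
def rect(m):
    w=P[m][:,:2]; print(len(w),cv2.minAreaRect((w*1000).astype('float32')),np.median(P[m],0))
    v=w-w.mean(0); e=np.linalg.eigh(v.T@v)[1][:,1]; print('pca yaw',np.degrees(np.arctan(e[1]/e[0])))
for r in silhouettes('wrist','grip')[:1]:
    m=r['pixels']&(D>0); k=np.ones((3,3),'uint8')
    top=m&(P[...,2]>.058)&(P[...,2]<.07); rect(cv2.erode(cv2.morphologyEx(top.astype('uint8'),2,k),k*0+1,iterations=0)>0)
    ch=cv2.morphologyEx((m&(P[...,2]>.013)&(P[...,2]<.022)).astype('uint8'),2,k)>0; rect(ch)
E
```

```text
time: 2.93
position: [0.4873, -0.3065, 0.1713]
tool_rot: [-180.0, -0.0, -14.4]
wrist_force: [-0.4, -0.3, 0.0]
grip_width: 0.0855
grip_hold 0.98 [332.1 194.6] [ 0.4849 -0.3189  0.042 ]
grip_hole 0.63 [330.8 152.6] [ 0.5164 -0.3265  0.014 ]
grip 0.96 [328.5 182.4] [ 0.4858 -0.3173  0.    ]
1704 ((483.93255615234375, -318.13409423828125), (23.950031280517578, 49.858211517333984), 74.93717193603516) [ 0.48537382 -0.31830835  0.06407769]
pca yaw -15.275507843964325
1906 ((494.1573791503906, -320.9944763183594), (42.90742492675781, 81.23092651367188), 75.12693786621094) [ 0.50903568 -0.3218934   0.01838909]
pca yaw -22.83647319091995
```

View pics/w1.png

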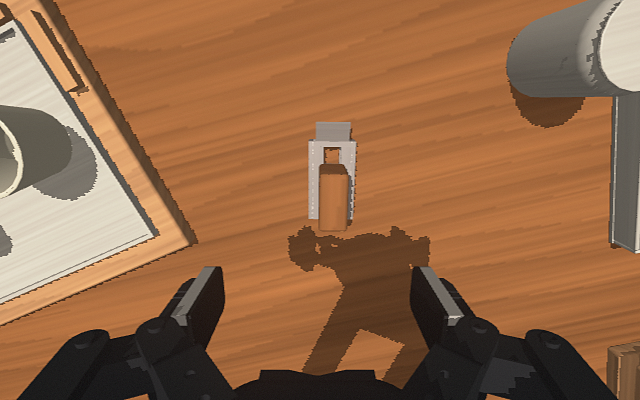

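The wrist view shows the grip with its block at (333,198), ramp and hole ahead at (332,152), and open fingers straddling behind it. The rectangle fit is clean: centre (0.484,-0.318), yaw -15°.

```bash
python3 -c "
from h import *
print(delta([.4840,-.3181,.024],-15.0))"
```

```text
[-2.000e-04  1.150e-02  1.476e-01  1.000e-04 -5.000e-04  7.900e-03]
```

```bash
python3 -m inch '[{"hand":0,"x":0,"y":0.0115,"z":0.03,"wx":0,"wy":0,"wz":0.008},{"hand":0,"x":0,"y":0.0115,"z":0.06,"wx":0,"wy":0,"wz":0.008},{"hand":0,"x":0,"y":0.0115,"z":0.09,"wx":0,"wy":0,"wz":0.008},{"hand":0,"x":0,"y":0.0115,"z":0.12,"wx":0,"wy":0,"wz":0.008},{"hand":0,"x":0,"y":0.0115,"z":0.147,"wx":0,"wy":0,"wz":0.008},{"hand":0,"x":0,"y":0.0115,"z":0.147,"wx":0,"wy":0,"wz":0.008},{"hand":0,"x":0,"y":0.0115,"z":0.147,"wx":0,"wy":0,"wz":0.008}]'
python3 -c "
from h import *
print(delta([.4840,-.3181,.024],-15.0))"
```

```text
time: 3.77
position: [0.4828, -0.3176, 0.0229]
tool_rot: [-179.9, 0.2, -15.1]
wrist_force: [0.4, -0.6, -0.0]
grip_width: 0.0852
[ 0.0013  0.0002 -0.0011 -0.0018  0.0038 -0.0015]
```

```bash
python3 -m inch '[{"hand":1,"x":0.001,"y":0,"z":-0.001,"wx":0,"wy":0,"wz":0},{"hand":1,"x":0.001,"y":0,"z":-0.001,"wx":0,"wy":0,"wz":0},{"hand":1,"x":0.001,"y":0,"z":-0.001,"wx":0,"wy":0,"wz":0},{"hand":1,"x":0.001,"y":0,"z":-0.001,"wx":0,"wy":0,"wz":0},{"hand":1,"x":0.001,"y":0,"z":-0.001,"wx":0,"wy":0,"wz":0},{"hand":1,"x":0.001,"y":0,"z":-0.001,"wx":0,"wy":0,"wz":0},{"hand":1,"x":0.001,"y":0,"z":-0.001,"wx":0,"wy":0,"wz":0},{"hand":1,"x":0.001,"y":0,"z":-0.001,"wx":0,"wy":0,"wz":0}]' 100
python3 -m inch '[{"hand":1,"x":0,"y":0,"z":-0.03,"wx":0,"wy":0,"wz":0},{"hand":1,"x":0,"y":0,"z":-0.07,"wx":0,"wy":0,"wz":0},{"hand":1,"x":0,"y":0,"z":-0.11,"wx":0,"wy":0,"wz":0},{"hand":1,"x":0,"y":0,"z":-0.12,"wx":0,"wy":0,"wz":0},{"hand":1,"x":0,"y":0,"z":-0.12,"wx":0,"wy":0,"wz":0}]' 100
python3 -c "
from h import *
T=np.array([.5574,.0215]);y=np.radians(9.3);d=np.array([np.cos(y),np.sin(y)])
p=T-d*.15
print(p,delta([*p,.14],9.3))"
```

```text
time: 4.43
position: [0.4856, -0.3196, 0.0268]
tool_rot: [179.9, -0.1, -15.1]
wrist_force: [-1.0, -0.0, 5.9]
grip_width: 0.0229
time: 4.85
position: [0.4867, -0.3204, 0.1498]
tool_rot: [179.8, -0.5, -15.1]
wrist_force: [0.3, -0.4, -1.4]
grip_width: 0.023
[ 0.40937164 -0.00274057] [-0.1577 -0.2865  0.0075  0.0051 -0.0073 -0.4265]
```

```bash
python3 -m inch '[{"hand":1,"x":-0.020,"y":-0.035,"z":0.0075,"wx":0.005,"wy":-0.007,"wz":-0.05},{"hand":1,"x":-0.04,"y":-0.07,"z":0.0075,"wx":0.005,"wy":-0.007,"wz":-0.1},{"hand":1,"x":-0.06,"y":-0.105,"z":0.0075,"wx":0.005,"wy":-0.007,"wz":-0.15},{"hand":1,"x":-0.08,"y":-0.14,"z":0.0075,"wx":0.005,"wy":-0.007,"wz":-0.2},{"hand":1,"x":-0.1,"y":-0.175,"z":0.0075,"wx":0.005,"wy":-0.007,"wz":-0.25},{"hand":1,"x":-0.12,"y":-0.21,"z":0.0075,"wx":0.005,"wy":-0.007,"wz":-0.3},{"hand":1,"x":-0.14,"y":-0.245,"z":0.0075,"wx":0.005,"wy":-0.007,"wz":-0.36},{"hand":1,"x":-0.1577,"y":-0.2865,"z":0.0075,"wx":0.005,"wy":-0.007,"wz":-0.4265},{"hand":1,"x":-0.1577,"y":-0.2865,"z":0.0075,"wx":0.005,"wy":-0.007,"wz":-0.4265},{"hand":1,"x":-0.1577,"y":-0.2865,"z":0.0075,"wx":0.005,"wy":-0.007,"wz":-0.4265},{"hand":1,"x":-0.1577,"y":-0.2865,"z":0.0075,"wx":0.005,"wy":-0.007,"wz":-0.4265}]' 100
cat > look.py <<'E'
import sys
from h import *
o=get_obs();c,T=pose('wrist',o); im,D=camera('wrist'); P=cloud(c,T,D)
cv2.imwrite(f'pics/{sys.argv[1]}.png',im[:,:,::-1]); np.savez(f'{sys.argv[1]}.npz',im=im,D=D,P=P,pos=o['position'],rot=o['tool_rot'])
print(o['time'],o['position'].round(4),o['tool_rot'].round(2))
for q,z in [('rail_nose',.0465),('rail_home',.0465)]:
    for r in spot_point('wrist',q)[:1]: print(q,round(r['score'],2),np.round(r['pixel'],1),at_z(c,T,r['pixel'],z).round(4)[0])
for q in ['grip_hole','grip_hold','grip']:
    for r in spot_point('wrist',q)[:1]:
        print(q,round(r['score'],2),np.round(r['pixel'],1))
s=silhouettes('wrist','grip')
if s:
    m=s[0]['pixels']&(D>0); Q=(P[m]-o['position'])@Rt(o['tool_rot']); print('grip cloud in tool: n',len(Q)); np.save('gripcloud.npy',Q)
    h,e=np.histogram(Q[:,2],bins=np.arange(-.05,.06,.004)); print(dict(zip((e[:-1]*1000).round().astype(int),h)))
# rail flange: cloud at z ~ .049
m=(abs(P[...,2]-.049)<.003); m=cv2.morphologyEx(m.astype('uint8'),2,np.ones((3,3),'uint8'))
n,l,st,ce=cv2.connectedComponentsWithStats(m)
for i in range(1,n):
    if st[i,4]>150: 
        Q=P[l==i]; print('flange?',st[i],cv2.minAreaRect((Q[:,:2]*1000).astype('float32')),np.median(Q[:,2]).round(4))
E
python3 look.py w2
```

```text
time: 5.77
position: [0.4063, -0.0012, 0.1357]
tool_rot: [-179.6, 0.5, 9.3]
wrist_force: [-0.4, 0.6, -1.3]
grip_width: 0.0232
5.7667 [ 0.4063 -0.0012  0.1357] [-179.62    0.54    9.34]
rail_nose 0.62 [322.6  63.3] [0.5073 0.0128 0.0465]
grip_hole 0.59 [316.5 202.5]
grip_hold 0.63 [316.8 285.9]
grip 0.93 [319.4 250.3]
grip cloud in tool: n 14761
{np.int64(-50): np.int64(0), np.int64(-46): np.int64(0), np.int64(-42): np.int64(1048), np.int64(-38): np.int64(5383), np.int64(-34): np.int64(308), np.int64(-30): np.int64(256), np.int64(-26): np.int64(243), np.int64(-22): np.int64(220), np.int64(-18): np.int64(212), np.int64(-14): np.int64(184), np.int64(-10): np.int64(167), np.int64(-6): np.int64(178), np.int64(-2): np.int64(867), np.int64(2): np.int64(1042), np.int64(6): np.int64(4267), np.int64(10): np.int64(117), np.int64(14): np.int64(28), np.int64(18): np.int64(55), np.int64(22): np.int64(123), np.int64(26): np.int64(6), np.int64(30): np.int64(0), np.int64(34): np.int64(0), np.int64(38): np.int64(0), np.int64(42): np.int64(0), np.int64(46): np.int64(0), np.int64(50): np.int64(0), np.int64(54): np.int64(0)}
flange? [ 298    0   52   64 2926] ((525.0611572265625, 15.19038200378418), (35.83530807495117, 32.00950622558594), 10.02542495727539) 0.0494
```

View pics/w2.png

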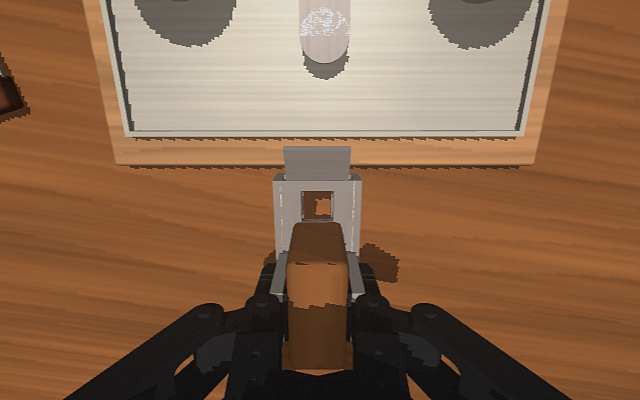

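The wrist view shows the rail nose at (325,63), dead ahead of the ramp front at (318,148), with the hole at (317,205). Next I'll fit the grip and rail, both in tool coordinates.

```bash
cat > fit.py <<'E'
import sys
from h import *
z=np.load(sys.argv[1]+'.npz'); P=z['P'];A=Rt(z['rot']);Q=(P-z['pos'])@A   # tool coords
k=np.ones((3,3),'uint8')
def plane(q):
    for _ in range(4):
        X=np.c_[q[:,:2],np.ones(len(q))]; s=np.linalg.lstsq(X,q[:,2],rcond=None)[0]; r=q[:,2]-X@s; q=q[abs(r)<max(2.0*r.std(),5e-4)]
    return s
def midline(q,lab):   # centre line from left/right extents per x slice
    xs=np.arange(q[:,0].min()+.004,q[:,0].max()-.003,.002); L=[]
    for x in xs:
        s=q[abs(q[:,0]-x)<.0012]
        if len(s)>15: L.append([x,*np.percentile(s[:,1],[1,99])])
    L=np.array(L); w=L[:,2]-L[:,1]; g=abs(w-np.median(w))<.0025; L=L[g]
    a=np.polyfit(L[:,0],(L[:,1]+L[:,2])/2,1); print(lab,'n',len(L),'x',L[:,0].min().round(4),L[:,0].max().round(4),'width',np.median(w).round(4),'yaw(tool)deg',np.degrees(np.arctan(a[0])).round(2),'y at x=0',a[1].round(4),'at .1',np.polyval(a,.1).round(4)); return a
roof=(abs(Q[...,2]-.0075)<.004)&(abs(Q[...,1])<.03)&(Q[...,0]<.044)&(Q[...,0]>.0)
q=Q[cv2.morphologyEx(roof.astype('uint8'),2,k)>0]; s=plane(q); print('roof plane slope x,y deg',np.degrees(s[:2]).round(2),'z0',s[2].round(4)); midline(q,'channel')
ramp=(Q[...,2]<.006)&(Q[...,2]>-.006)&(abs(Q[...,1])<.03)&(Q[...,0]<.08)&(Q[...,0]>.046);r=Q[ramp];print('ramp x range',np.percentile(r[:,0],[1,99]).round(4),'z',np.percentile(r[:,2],[1,99]).round(4))
bt=(Q[...,2]<-.034)&(Q[...,2]>-.045)&(abs(Q[...,1])<.02)&(abs(Q[...,0])<.035)
q=Q[cv2.morphologyEx(bt.astype('uint8'),2,k)>0]; s=plane(q); print('block top slope',np.degrees(s[:2]).round(2),'z0',s[2].round(4),'x range',np.percentile(q[:,0],[.5,99.5]).round(4)); midline(q,'block')
fl=cv2.morphologyEx((abs(P[...,2]-.049)<.003).astype('uint8'),2,k)
n,l,st,_=cv2.connectedComponentsWithStats(fl); i=1+np.argmax(st[1:,4]); q=Q[l==i]
s=plane(q); print('flange slope',np.degrees(s[:2]).round(2),'z0',s[2].round(4),'front x',np.percentile(q[:,0],.3).round(4),'world z',np.median(P[l==i][:,2]).round(4)); a=midline(q[q[:,0]>q[:,0].min()+.016],'rail')
print('nose world',P[l==i][np.argmin(q[:,0])].round(4),'rail world yaw',(R.from_matrix(A).as_euler('xyz',degrees=True)[2]-np.degrees(np.arctan(a[0]))).round(2))
E
python3 fit.py w2
```

```text
roof plane slope x,y deg [ 0.16 -0.14] z0 0.0084
channel n 18 x 0.0058 0.0398 width 0.0425 yaw(tool)deg -0.19 y at x=0 -0.0008 at .1 -0.0011
ramp x range [0.0479 0.0605] z [-0.0007  0.0059]
block top slope [ 0.22 -0.08] z0 -0.0375 x range [-0.0254  0.0232]
block n 10 x -0.0111 0.0069 width 0.0262 yaw(tool)deg -0.06 y at x=0 -0.0008 at .1 -0.0009
flange slope [-0.74 -0.41] z0 0.0868 front x 0.1029 world z 0.0494
rail n 7 x 0.1228 0.1348 width 0.0314 yaw(tool)deg -2.39 y at x=0 0.009 at .1 0.0048
nose world [0.5073 0.0126 0.0483] rail world yaw 11.73
```

```bash
python3 -m inch '[{"hand":1,"x":0.02,"y":0.002,"z":0,"wx":0,"wy":0,"wz":0},{"hand":1,"x":0.04,"y":0.002,"z":0,"wx":0,"wy":0,"wz":0},{"hand":1,"x":0.055,"y":0.002,"z":0,"wx":0,"wy":0,"wz":0},{"hand":1,"x":0.055,"y":0.002,"z":0,"wx":0,"wy":0,"wz":0},{"hand":1,"x":0.055,"y":0.002,"z":0,"wx":0,"wy":0,"wz":0},{"hand":1,"x":0.055,"y":0.002,"z":0,"wx":0,"wy":0,"wz":0}]' 100
python3 look.py w3; python3 fit.py w3
```

```text
time: 6.62
position: [0.4613, 0.0053, 0.1372]
tool_rot: [-179.6, 0.4, 9.3]
wrist_force: [0.6, -0.2, -1.2]
grip_width: 0.023
6.6167 [0.4613 0.0053 0.1372] [-179.62    0.4     9.26]
rail_nose 0.67 [320.5 150.3] [0.5058 0.0112 0.0465]
rail_home 0.75 [320.   71.6] [0.5574 0.0201 0.0465]
grip_hole 0.6 [318.5 204.2]
grip_hold 0.94 [316.7 289.1]
grip 0.92 [317.  249.2]
grip cloud in tool: n 14759
{np.int64(-50): np.int64(0), np.int64(-46): np.int64(0), np.int64(-42): np.int64(1027), np.int64(-38): np.int64(5397), np.int64(-34): np.int64(291), np.int64(-30): np.int64(268), np.int64(-26): np.int64(238), np.int64(-22): np.int64(228), np.int64(-18): np.int64(201), np.int64(-14): np.int64(187), np.int64(-10): np.int64(184), np.int64(-6): np.int64(158), np.int64(-2): np.int64(842), np.int64(2): np.int64(1036), np.int64(6): np.int64(4264), np.int64(10): np.int64(118), np.int64(14): np.int64(35), np.int64(18): np.int64(48), np.int64(22): np.int64(138), np.int64(26): np.int64(7), np.int64(30): np.int64(0), np.int64(34): np.int64(0), np.int64(38): np.int64(0), np.int64(42): np.int64(0), np.int64(46):
[... 338 characters left out ...]
11) 0.0493
flange? [499   0  29  80 504] ((595.684814453125, -99.60757446289062), (45.99028778076172, 13.608638763427734), 12.993176460266113) 0.0489
roof plane slope x,y deg [ 0.14 -0.15] z0 0.0084
channel n 18 x 0.006 0.04 width 0.0423 yaw(tool)deg -0.05 y at x=0 -0.0008 at .1 -0.0009
ramp x range [0.0479 0.0605] z [-0.0006  0.0059]
block top slope [ 0.23 -0.24] z0 -0.0375 x range [-0.0252  0.0233]
block n 11 x -0.0108 0.0172 width 0.0262 yaw(tool)deg 0.06 y at x=0 -0.0008 at .1 -0.0007
flange slope [-0.43 -0.41] z0 0.0879 front x 0.0497 world z 0.0493
rail n 34 x 0.0694 0.1354 width 0.0313 yaw(tool)deg -0.05 y at x=0 0.001 at .1 0.0009
nose world [0.5102 0.0087 0.0476] rail world yaw 9.32
```

View pics/w3.png

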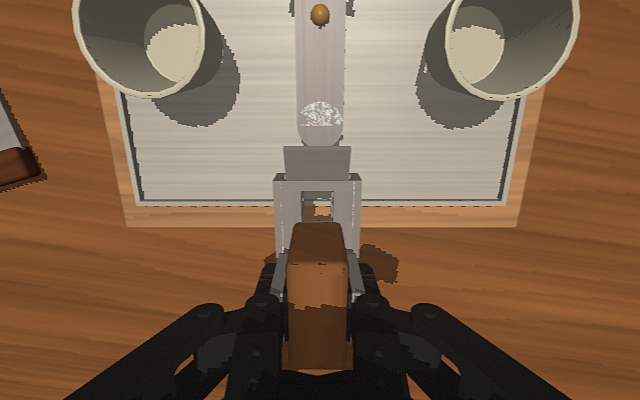

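The rail is now fully visible from nose (320,148) to detent (320,15), and it is parallel to the grip within 0.1°. I need to shift y by about +1.8 mm, back off 14 mm, level, and lower to the rail.

```bash
python3 -m inch '[{"hand":1,"x":-0.014,"y":0.0018,"z":0.0,"wx":-0.004,"wy":-0.005,"wz":0},{"hand":1,"x":-0.014,"y":0.0018,"z":0.015,"wx":-0.006,"wy":-0.007,"wz":0},{"hand":1,"x":-0.014,"y":0.0018,"z":0.035,"wx":-0.006,"wy":-0.007,"wz":0},{"hand":1,"x":-0.014,"y":0.0018,"z":0.055,"wx":-0.006,"wy":-0.007,"wz":0},{"hand":1,"x":-0.014,"y":0.0018,"z":0.0725,"wx":-0.006,"wy":-0.007,"wz":0},{"hand":1,"x":-0.014,"y":0.0018,"z":0.0725,"wx":-0.006,"wy":-0.007,"wz":0},{"hand":1,"x":-0.014,"y":0.0018,"z":0.0725,"wx":-0.006,"wy":-0.007,"wz":0},{"hand":1,"x":-0.014,"y":0.0018,"z":0.0725,"wx":-0.006,"wy":-0.007,"wz":0}]' 100
python3 look.py w4|head -4; python3 fit.py w4
```

```text
time: 7.63
position: [0.4488, 0.002, 0.0662]
tool_rot: [180.0, 0.6, 9.3]
wrist_force: [0.3, 0.1, -1.7]
grip_width: 0.0231
7.6333 [0.4488 0.002  0.0662] [179.99   0.62   9.3 ]
rail_nose 0.59 [317.4 144. ] [0.5069 0.0119 0.0465]
rail_home 0.76 [315.9  25.8] [0.5582 0.021  0.0465]
grip_hole 0.63 [317.6 201.4]
roof plane slope x,y deg [ 0.11 -0.1 ] z0 0.0084
channel n 18 x 0.006 0.04 width 0.0424 yaw(tool)deg -0.2 y at x=0 -0.0007 at .1 -0.0011
ramp x range [0.0479 0.0605] z [-0.0007  0.0059]
block top slope [ 0.19 -0.01] z0 -0.0375 x range [-0.0256  0.0232]
block n 10 x -0.0108 0.0072 width 0.0262 yaw(tool)deg 0.13 y at x=0 -0.0008 at .1 -0.0005
flange slope [-0.63  0.07] z0 0.0169 front x 0.0605 world z 0.0493
rail n 19 x 0.0803 0.1163 width 0.0313 yaw(tool)deg -0.26 y at x=0 -0.0003 at .1 -0.0007
nose world [0.5077 0.0117 0.0487] rail world yaw 9.56
```

View pics/w4.png

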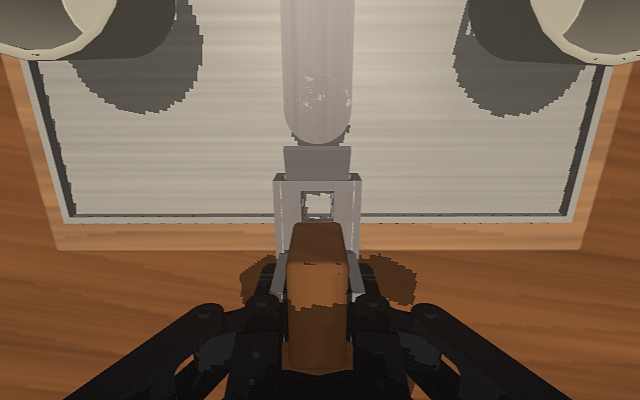

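The view is straight: the nose is ahead of the ramp and there is only 0.3 mm of lateral error. I'll correct pitch and height, then slide on to just before the detent.

```bash
python3 -m inch '[{"hand":1,"x":0,"y":0.0003,"z":0.002,"wx":0,"wy":0.011,"wz":0},{"hand":1,"x":0,"y":0.0003,"z":0.002,"wx":0,"wy":0.011,"wz":0},{"hand":1,"x":0.01,"y":0.0003,"z":0.002,"wx":0,"wy":0.011,"wz":0},{"hand":1,"x":0.02,"y":0.0003,"z":0.002,"wx":0,"wy":0.011,"wz":0},{"hand":1,"x":0.027,"y":0.0003,"z":0.002,"wx":0,"wy":0.011,"wz":0},{"hand":1,"x":0.034,"y":0.0003,"z":0.002,"wx":0,"wy":0.011,"wz":0},{"hand":1,"x":0.040,"y":0.0003,"z":0.002,"wx":0,"wy":0.011,"wz":0},{"hand":1,"x":0.040,"y":0.0003,"z":0.002,"wx":0,"wy":0.011,"wz":0}]' 100
python3 look.py w5|head -4; python3 fit.py w5
```

```text
time: 8.65
position: [0.489, 0.0084, 0.0626]
tool_rot: [-180.0, 0.1, 9.3]
wrist_force: [0.5, 0.1, -1.2]
grip_width: 0.0227
8.65 [0.489  0.0084 0.0626] [-1.7998e+02  5.0000e-02  9.3200e+00]
rail_nose 0.77 [318.1 221. ] [0.5082 0.0115 0.0465]
rail_home 0.85 [318.5 120.8] [0.5585 0.0197 0.0465]
grip_hole 0.82 [318.6 202.4]
roof plane slope x,y deg [ 0.07 -0.1 ] z0 0.0085
channel n 18 x 0.006 0.04 width 0.0424 yaw(tool)deg -0.02 y at x=0 -0.0008 at .1 -0.0008
ramp x range [0.0479 0.0605] z [-0.0008  0.0059]
block top slope [ 0.26 -0.12] z0 -0.0375 x range [-0.0254  0.0233]
block n 10 x -0.0109 0.0071 width 0.0262 yaw(tool)deg -0.07 y at x=0 -0.0008 at .1 -0.0009
flange slope [-0.08 -0.09] z0 0.0132 front x 0.0595 world z 0.0494
rail n 18 x 0.0795 0.1135 width 0.0315 yaw(tool)deg -0.23 y at x=0 -0.0005 at .1 -0.0009
nose world [0.5474 0.0186 0.0485] rail world yaw 9.55
```

```bash
python3 -m inch '[{"hand":1,"x":0.006,"y":0,"z":-0.0015,"wx":0,"wy":0,"wz":0},{"hand":1,"x":0.014,"y":0,"z":-0.0015,"wx":0,"wy":0,"wz":0},{"hand":1,"x":0.022,"y":0,"z":-0.0015,"wx":0,"wy":0,"wz":0},{"hand":1,"x":0.030,"y":0,"z":-0.0015,"wx":0,"wy":0,"wz":0},{"hand":1,"x":0.036,"y":0,"z":-0.0015,"wx":0,"wy":0,"wz":0},{"hand":1,"x":0.04,"y":0,"z":-0.0015,"wx":0,"wy":0,"wz":0},{"hand":1,"x":0.04,"y":0,"z":-0.0015,"wx":0,"wy":0,"wz":0}]' 100
python3 look.py w6|head -4; python3 fit.py w6
```

```text
time: 9.58
position: [0.5279, 0.0149, 0.0639]
tool_rot: [-180.0, 0.1, 9.3]
wrist_force: [0.2, 0.0, -2.0]
grip_width: 0.0229
9.5833 [0.5279 0.0149 0.0639] [-1.7998e+02  8.0000e-02  9.3200e+00]
rail_nose 0.26 [315.3 203. ] [0.5563 0.021  0.0465]
rail_home 0.72 [313.5 200.9] [0.5573 0.0221 0.0465]
grip_hole 0.61 [318.7 202.5]
roof plane slope x,y deg [ 0.22 -0.08] z0 0.0084
channel n 18 x 0.0062 0.0402 width 0.0424 yaw(tool)deg -0.03 y at x=0 -0.0008 at .1 -0.0009
ramp x range [0.048  0.0606] z [-0.0008  0.0059]
block top slope [ 0.27 -0.16] z0 -0.0374 x range [-0.0248  0.0233]
block n 11 x -0.0106 0.0174 width 0.0262 yaw(tool)deg 0.09 y at x=0 -0.0008 at .1 -0.0006
flange slope [-0.18 -0.1 ] z0 0.0146 front x 0.0592 world z 0.0493
rail n 1 x 0.0794 0.0794 width 0.0427 yaw(tool)deg -0.36 y at x=0 -0.0005 at .1 -0.0011
nose world [0.5871 0.0192 0.0479] rail world yaw 9.68fit.py:15: RankWarning: Polyfit may be poorly conditioned
  a=np.polyfit(L[:,0],(L[:,1]+L[:,2])/2,1); print(lab,'n',len(L),'x',L[:,0].min().round(4),L[:,0].max().round(4),'width',np.median(w).round(4),'yaw(tool)deg',np.degrees(np.arctan(a[0])).round(2),'y at x=0',a[1].round(4),'at .1',np.polyval(a,.1).round(4)); return a
```

```bash
python3 -m inch '[{"hand":1,"x":0.004,"y":0,"z":0,"wx":0,"wy":0,"wz":0},{"hand":1,"x":0.008,"y":0,"z":0,"wx":0,"wy":0,"wz":0},{"hand":1,"x":0.012,"y":0,"z":0,"wx":0,"wy":0,"wz":0},{"hand":1,"x":0.015,"y":0,"z":0,"wx":0,"wy":0,"wz":0},{"hand":1,"x":0.018,"y":0,"z":0,"wx":0,"wy":0,"wz":0}]' 100
python3 -m inch '[{"hand":1,"x":0.003,"y":0,"z":0,"wx":0,"wy":0,"wz":0},{"hand":1,"x":0.006,"y":0,"z":0,"wx":0,"wy":0,"wz":0},{"hand":1,"x":0.009,"y":0,"z":0,"wx":0,"wy":0,"wz":0},{"hand":1,"x":0.011,"y":0,"z":0,"wx":0,"wy":0,"wz":0},{"hand":1,"x":0.011,"y":0,"z":0,"wx":0,"wy":0,"wz":0}]' 100
python3 look.py w7|head -4
python3 -c "
import cv2;cv2.imwrite('pics/w7c.png',cv2.resize(cv2.imread('pics/w7.png')[100:250,220:420],None,fx=3,fy=3,interpolation=2))"
```

```text
time: 10.35
position: [0.5444, 0.0176, 0.0639]
tool_rot: [-180.0, 0.2, 9.3]
wrist_force: [-4.6, 0.4, 1.8]
grip_width: 0.0232
time: 10.77
position: [0.5569, 0.0196, 0.0639]
tool_rot: [-180.0, -0.0, 9.3]
wrist_force: [2.3, 0.2, -1.5]
grip_width: 0.0227
10.7667 [0.5569 0.0196 0.0639] [-1.7998e+02 -4.0000e-02  9.3100e+00]
grip_hole 0.9 [319.  200.6]
grip_hold 0.91 [316.6 287.6]
grip 0.63 [318.9 251.6]
```

View pics/w7c.png

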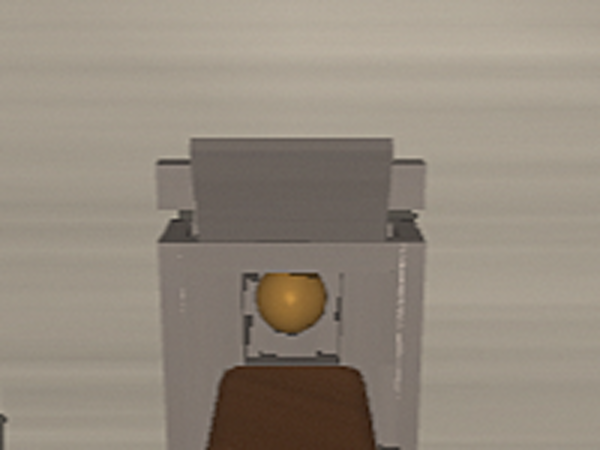

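The detent is visible in the hole, at crop (292,300), but near its front edge, so the grip is about 2 mm short. I'll push a little further.

```bash
python3 -m inch '[{"hand":1,"x":0.001,"y":0,"z":0,"wx":0,"wy":0,"wz":0},{"hand":1,"x":0.002,"y":0,"z":0,"wx":0,"wy":0,"wz":0},{"hand":1,"x":0.0025,"y":0,"z":0,"wx":0,"wy":0,"wz":0},{"hand":1,"x":0.0025,"y":0,"z":0,"wx":0,"wy":0,"wz":0},{"hand":1,"x":0.0025,"y":0,"z":0,"wx":0,"wy":0,"wz":0},{"hand":1,"x":0.0025,"y":0,"z":0,"wx":0,"wy":0,"wz":0}]' 100
python3 look.py w8|head -2
python3 -c "
from h import *
cv2.imwrite('pics/w8c.png',cv2.resize(cv2.imread('pics/w8.png')[100:250,220:420],None,fx=3,fy=3,interpolation=2))
z=np.load('w8.npz');im=z['im'].astype(int);Q=(z['P']-z['pos'])@Rt(z['rot'])
m=(im[...,0]-im[...,2]>70)&(abs(Q[...,1])<.012)&(abs(Q[...,0]-.031)<.012)
q=Q[m];print('ball in tool',len(q),q.min(0).round(4),q.max(0).round(4),np.median(q,0).round(4))
"
```

```text
time: 11.62
position: [0.5577, 0.0198, 0.0637]
tool_rot: [-180.0, 0.1, 9.3]
wrist_force: [-0.1, 0.4, -1.1]
grip_width: 0.0232
11.6167 [0.5577 0.0198 0.0637] [-1.7997e+02  1.4000e-01  9.3000e+00]
grip_hole 0.74 [315.6 202.6]
ball in tool 844 [ 0.019  -0.0102 -0.039 ] [0.0366 0.0087 0.0118] [ 0.022  -0.0006 -0.0366]
```

View pics/w8c.png

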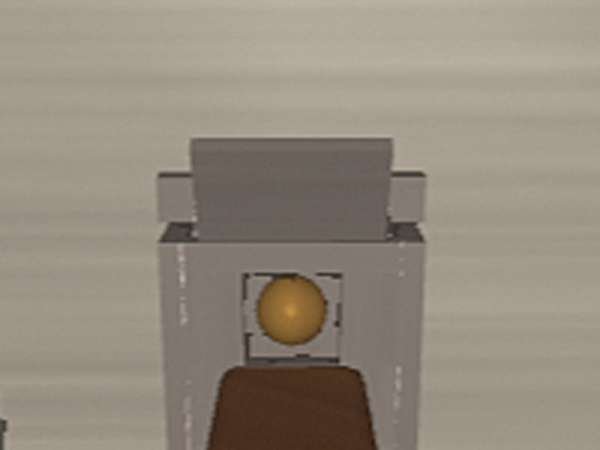

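```bash
python3 -m inch '[{"hand":1,"x":0.0008,"y":0,"z":0,"wx":0,"wy":0,"wz":0},{"hand":1,"x":0.0008,"y":0,"z":0,"wx":0,"wy":0,"wz":0},{"hand":1,"x":0.0008,"y":0,"z":0,"wx":0,"wy":0,"wz":0},{"hand":1,"x":0.0008,"y":0,"z":0,"wx":0,"wy":0,"wz":0}]' 100
cat > ball.py <<'E'
import sys
from h import *
z=np.load(sys.argv[1]+'.npz');im=z['im'].astype(int);Q=(z['P']-z['pos'])@Rt(z['rot']);s=np.s_[185:222,295:345]
m=np.zeros(im.shape[:2],bool);m[s]=True; m&=(im[...,0]-im[...,2]>60)&(Q[...,2]>-.005)&(Q[...,2]<.03)
q=Q[m];v,u=np.nonzero(m);print('ball n',len(q),'px rows',v.min(),v.max(),'x',np.percentile(q[:,0],[2,98]).round(4),'y',np.percentile(q[:,1],[2,98]).round(4),'top z',np.percentile(q[:,2],5).round(4),'roof ~.0084')
E
python3 look.py w9|head -2; for n in w7 w8 w9; do python3 ball.py $n; done
```

```text
time: 12.3
position: [0.5588, 0.0199, 0.0639]
tool_rot: [-180.0, 0.1, 9.3]
wrist_force: [-0.2, -0.3, -2.0]
grip_width: 0.023
12.3 [0.5588 0.0199 0.0639] [-1.7998e+02  1.0000e-01  9.3000e+00]
grip_hole 0.73 [318.4 204.4]
ball n 341 px rows 191 209 x [0.0289 0.0374] y [-0.0055  0.0044] top z 0.0063 roof ~.0084
ball n 378 px rows 192 213 x [0.0271 0.0361] y [-0.0055  0.0041] top z 0.0062 roof ~.0084
ball n 383 px rows 194 215 x [0.026  0.0353] y [-0.0055  0.004 ] top z 0.0065 roof ~.0084
```

The ball is centred in the hole (0.0307 against 0.0309) and stands fully up (8.3 mm above the flange). Now lifting gently.

```bash
python3 -m inch '[{"hand":1,"x":0,"y":0,"z":-0.001,"wx":0,"wy":0,"wz":0},{"hand":1,"x":0,"y":0,"z":-0.002,"wx":0,"wy":0,"wz":0},{"hand":1,"x":0,"y":0,"z":-0.003,"wx":0,"wy":0,"wz":0},{"hand":1,"x":0,"y":0,"z":-0.004,"wx":0,"wy":0,"wz":0},{"hand":1,"x":0,"y":0,"z":-0.006,"wx":0,"wy":0,"wz":0},{"hand":1,"x":0,"y":0,"z":-0.008,"wx":0,"wy":0,"wz":0},{"hand":1,"x":0,"y":0,"z":-0.010,"wx":0,"wy":0,"wz":0},{"hand":1,"x":0,"y":0,"z":-0.012,"wx":0,"wy":0,"wz":0},{"hand":1,"x":0,"y":0,"z":-0.012,"wx":0,"wy":0,"wz":0},{"hand":1,"x":0,"y":0,"z":-0.012,"wx":0,"wy":0,"wz":0}]' 110
cat > tilt.py <<'E'
import sys
from h import *
c,T=pose('top'); im,D=camera('top'); P=cloud(c,T,D); m=silhouettes('top','tray')[0]['pixels']&(D>0)&(D<1.41)
q=P[m]; z0=np.median(q[:,2]); q=q[abs(q[:,2]-z0)<.012]
X=np.c_[q[:,:2],np.ones(len(q))]; s=np.linalg.lstsq(X,q[:,2],rcond=None)[0]; print('tray floor z',z0.round(4),'slope deg x,y',np.degrees(s[:2]).round(2),len(q))
E
python3 tilt.py; python3 look.py w10|head -2; python3 ball.py w10; python3 -c "
from h import *
z=np.load('w10.npz');P=z['P'];c,T=pose('wrist');m=silhouettes('wrist','tray')[0]['pixels'];q=P[m];z0=np.median(q[:,2]);q=q[abs(q[:,2]-z0)<.006]
X=np.c_[q[:,:2],np.ones(len(q))];s=np.linalg.lstsq(X,q[:,2],rcond=None)[0];print('wrist: floor z',z0,np.degrees(s[:2]),get_obs()['wrist_force'],get_obs()['wrist_torque'])"
```

```text
time: 13.48
position: [0.5589, 0.0199, 0.0761]
tool_rot: [-180.0, 0.1, 9.3]
wrist_force: [-0.2, -0.4, -7.1]
grip_width: 0.023
tray floor z 0.0335 slope deg x,y [-0.16 -0.07] 3244
13.5833 [0.5587 0.0199 0.0758] [-1.7997e+02  1.1000e-01  9.3000e+00]
rail_nose 0.55 [318.4 289.7] [0.5286 0.0147 0.0465]
ball n 367 px rows 192 213 x [0.026  0.0352] y [-0.0056  0.004 ] top z 0.0094 roof ~.0084
wrist: floor z 0.033296458887556335 [ 0.07156679 -0.00575502] [-0.19156894  0.40170981 -7.01128132] [0.0124725  0.01355873 0.00617935]
```

The tray is off the board by 9.5 mm, level, with the detent up. Lifting the rest of the way.

```bash
python3 -m inch '[{"hand":1,"x":0,"y":0,"z":-0.002,"wx":0,"wy":0,"wz":0},{"hand":1,"x":0,"y":0,"z":-0.006,"wx":0,"wy":0,"wz":0},{"hand":1,"x":0,"y":0,"z":-0.012,"wx":0,"wy":0,"wz":0},{"hand":1,"x":0,"y":0,"z":-0.019,"wx":0,"wy":0,"wz":0},{"hand":1,"x":0,"y":0,"z":-0.026,"wx":0,"wy":0,"wz":0},{"hand":1,"x":0,"y":0,"z":-0.033,"wx":0,"wy":0,"wz":0},{"hand":1,"x":0,"y":0,"z":-0.040,"wx":0,"wy":0,"wz":0},{"hand":1,"x":0,"y":0,"z":-0.047,"wx":0,"wy":0,"wz":0},{"hand":1,"x":0,"y":0,"z":-0.054,"wx":0,"wy":0,"wz":0},{"hand":1,"x":0,"y":0,"z":-0.061,"wx":0,"wy":0,"wz":0},{"hand":1,"x":0,"y":0,"z":-0.068,"wx":0,"wy":0,"wz":0},{"hand":1,"x":0,"y":0,"z":-0.075,"wx":0,"wy":0,"wz":0},{"hand":1,"x":0,"y":0,"z":-0.082,"wx":0,"wy":0,"wz":0},{"hand":1,"x":0,"y":0,"z":-0.089,"wx":0,"wy":0,"wz":0},{"hand":1,"x":0,"y":0,"z":-0.095,"wx":0,"wy":0,"wz":0},{"hand":1,"x":0,"y":0,"z":-0.098,"wx":0,"wy":0,"wz":0},{"hand":1,"x":0,"y":0,"z":-0.100,"wx":0,"wy":0,"wz":0},{"hand":1,"x":0,"y":0,"z":-0.100,"wx":0,"wy":0,"wz":0},{"hand":1,"x":0,"y":0,"z":-0.100,"wx":0,"wy":0,"wz":0},{"hand":1,"x":0,"y":0,"z":-0.100,"wx":0,"wy":0,"wz":0}]'
python3 -m inch '[{"hand":1,"x":0,"y":0,"z":0,"wx":0,"wy":0,"wz":0},{"hand":1,"x":0,"y":0,"z":0,"wx":0,"wy":0,"wz":0},{"hand":1,"x":0,"y":0,"z":0,"wx":0,"wy":0,"wz":0},{"hand":1,"x":0,"y":0,"z":0,"wx":0,"wy":0,"wz":0},{"hand":1,"x":0,"y":0,"z":0,"wx":0,"wy":0,"wz":0},{"hand":1,"x":0,"y":0,"z":0,"wx":0,"wy":0,"wz":0}]'
python3 tilt.py; python3 look.py w11|head -2; python3 ball.py w11; python3 -c "
from h import *
im,_=camera('scene');cv2.imwrite('pics/s1.png',im[:,:,::-1])"
```

```text
time: 15.65
position: [0.5587, 0.0199, 0.1753]
tool_rot: [-180.0, 0.2, 9.3]
wrist_force: [-0.2, -0.3, -7.7]
grip_width: 0.0228
time: 16.15
position: [0.559, 0.0199, 0.1759]
tool_rot: [-180.0, 0.1, 9.3]
wrist_force: [-0.7, 0.9, -6.8]
grip_width: 0.0232
tray floor z 0.1334 slope deg x,y [-0.16 -0.09] 3539
16.25 [0.559  0.0199 0.1759] [-1.7998e+02  1.0000e-01  9.3000e+00]
grip_hole 0.73 [319.2 204.1]
ball n 368 px rows 192 213 x [0.0261 0.0353] y [-0.0056  0.004 ] top z 0.0091 roof ~.0084
```

View pics/s1.png

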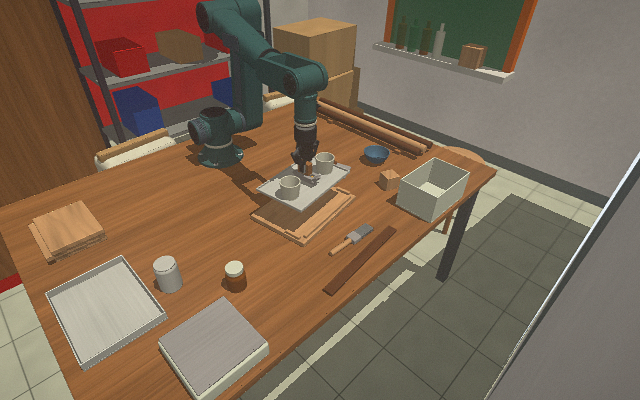

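The scene view shows the tray at (303,185) hanging level above its board, with both cups upright at (290,187) and (325,162). The bystanders in view are in place. Handing in.

```bash
python3 -c "
from station import *
print(sign_off())"
```

```text
the job is handed in; nothing more can be done
None
```

The grip is home on the rail, and the arm is holding the tray level about 109 mm above its place with both cups standing on it. I handed the job in at about 16 s of the 51 s allowed; sign-off gives no verdict.

- **Grasp and slide:** I pinched the grip across its block and slid it on from the rounded end. At first it stopped about 2 mm short of home, with the ball near the front edge of the hole, so I pushed it about 3 mm further.
- **Detent:** it stood fully up, about 8 mm above the flange. It was centred in the hole to about 0.2 mm before the lift, and its position did not change after it.
- **Lift:** the tray floor measured 133 mm high, against 24 mm at the start, with a tilt of about 0.2° or less. The wrist carried about 7 N steadily.
- **Bystanders:** those I could see in the last scene picture looked in place. I did not measure their positions, and I could not make out the scraper in that picture.
- **Measurement spread:** the first rail direction, taken from a short visible piece, read 11.7°. A longer view gave 9.3°, matching the top camera, so I used that.

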